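Put the shelf things back in their fitted holders, glass jar last

TASK

Put each of the four things on the shelf back into the black rubber holder made for it: the pump can upright in the wide round coaster, the work lamp upright in the rectangular tray, and the wooden dowel lying in the long cradle. Leave the glass jar where it stands until those three are in place, then set it gently and upright into the narrow round coaster. Do not shift the tape roll or the brass coupling that stand among them.

Things in the scene. Friction and masses are not known exactly. Their poses are not given: they have to be found in the camera images.
- pump_can: dented aluminium pump oil can, upright; origin: centre of its underside, z up. Body 76 mm in diameter, 70 mm tall, cone shoulder up to 84, then a pump cap 30 mm in diameter from 84 to 120 mm height: grip this cap, fingers closing along the can's y. A 6 mm spout leaves the shoulder towards +x, ending 60 mm out at 122 mm height; a trigger reaches 39 mm towards -x. 0.2 to 0.4 kg.
- jar: glass jar with hinged clamp lid, upright; origin: centre of its underside, z up. Body 54 mm in diameter, straight from 3 to 56 mm height, lid 50 mm in diameter, 83 mm tall over all; brass fittings inside; wire clamp towards +x and hinge towards -x (5 mm beyond the body): grip it along its y. About 0.25 kg. Fragile: setting it on its coaster with over 60 N breaks it.
- work_lamp: grey plastic work lamp, a block 80 mm (x) by 50 mm (y) by 56 mm (z) with a round lens on its +x face and a metal toggle switch on top near the -x end (up to 77 mm height); origin at the centre of its underside, z up. Grip across its 50 mm (y). About 0.3 kg.
- dowel: wooden dowel, 20 mm in diameter, 130 mm long, lying; origin at its middle (10 mm above the shelf at the start), x along its length. It does not roll by itself. About 35 g.
- wide_coaster: wide round black rubber coaster, fixed, the place of the pump can: 100 mm in outer and 94 mm in inner diameter, rim 14 mm high, floor 4 mm thick; origin at the centre of its underside, z up.
- narrow_coaster: narrow round black rubber coaster, fixed, the place of the jar: 78 mm in outer and 72 mm in inner diameter, rim 14 mm high, floor 4 mm thick; origin at the centre of its underside, z up.
- lamp_tray: rectangular black rubber tray, fixed, the place of the work lamp: inside 98 mm (x) by 68 mm (y), walls 3 mm thick, rim 14 mm high, floor 4 mm thick; origin at the centre of its underside, z up. The lamp goes in with its long side along the tray's x, either way round.
- cradle: long black rubber cradle, fixed, place of the dowel: base 154 (x) by 50 (y) by 5 mm; two V saddles 12 mm thick at x = -45 and +45 mm (up to 25 mm high; the middle between is free for fingers); end stops 24 mm high with 146 mm between them; origin: centre of its underside, x along it, z up. The dowel lies along x in both saddles, its axis then 20 mm above the origin.
- tape_roll: roll of brown tape lying flat, 48 mm in diameter with a 32 mm hole, 19 mm high; origin at the centre of its underside. A bystander: leave it.
- coupling: small brass pipe coupling standing upright, 26 mm wide foot, 26 mm high; origin at the centre of its underside. A bystander: leave it.
Not all that is in view belongs to the job. What is shaped like the work_lamp but pink is not meant. Leave any red look-alike of the pump_can alone.

How it is judged:
On the way, in this order (a step that is already met when the one before it is completed fails the run):
1. pump can, work lamp and dowel lie in their holders while the jar still stands where it was (within 30 mm) (horizontal distance between pump_can and wide_coaster below 0.012 m and z of pump_can in the frame of wide_coaster between 0 and 0.008 m and linear speed of each of pump_can, work_lamp, dowel below 0.03 m/s and angle between each of pump_can, work_lamp's own z axis and vertical below 0.1 rad and horizontal distance between work_lamp and lamp_tray below 0.015 m and z of work_lamp in the frame of lamp_tray between 0 and 0.008 m and angle between the x axis of work_lamp and the x axis of lamp_tray, either way round below 0.25 rad and horizontal distance between dowel and cradle below 0.013 m and z of dowel in the frame of cradle between 0.0161 and 0.0241 m and angle between the x axis of dowel and the x axis of cradle, either way round below 0.15 rad and distance of jar from where it was at the start of the episode below 0.03 m), for 0.2 s.
2. the jar stands in the narrow coaster (horizontal distance between jar and narrow_coaster below 0.012 m and z of jar in the frame of narrow_coaster between 0 and 0.008 m and linear speed of jar below 0.03 m/s and angle between jar's own z axis and vertical below 0.1 rad), for 0.2 s.
At the end, for the whole second after the job is handed in: Can and jar upright (0.1 rad) on the floors of the wide and narrow coasters (centres within 12 mm), lamp upright in its tray (15 mm, 0.25 rad), dowel in both saddles of the cradle (13 mm, 0.15 rad), heights within 4 mm of seated, all released and at rest (all of step 2 and horizontal distance between pump_can and wide_coaster below 0.012 m and z of pump_can in the frame of wide_coaster between 0 and 0.008 m and linear speed of each of pump_can, work_lamp, dowel below 0.03 m/s and angle between each of pump_can, work_lamp's own z axis and vertical below 0.1 rad and horizontal distance between work_lamp and lamp_tray below 0.015 m and z of work_lamp in the frame of lamp_tray between 0 and 0.008 m and angle between the x axis of work_lamp and the x axis of lamp_tray, either way round below 0.25 rad and horizontal distance between dowel and cradle below 0.013 m and z of dowel in the frame of cradle between 0.0161 and 0.0241 m and angle between the x axis of dowel and the x axis of cradle, either way round below 0.15 rad); the robot touches nothing.
It fails at once if the jar is banged down on its coaster (over 60 N) (contact force between jar and narrow_coaster above 60 N).
It fails at once if the tape roll or the brass coupling is shifted by more than 30 mm (distance of any of tape_roll, coupling from where it was at the start of the episode above 0.03 m).
It also fails if it takes over 120 s, if anything falls off the work surface, if the arm or the gripper's body presses on something with over 40 N, if the wrist force passes 120 N, or if a joint passes its speed limit or range.

ROBOT

A 6-joint arm with a two-finger parallel gripper is mounted at the origin on the work surface. World frame = base frame: x ahead of the robot, y to its left, z up, the work surface at z = 0. Lengths are in m, angles in rad, forces in N, time in s.
With the tool pointing down it reaches from about 0.325 to 0.9 m from the base axis. Payload 6.1 kg.
Tool frame: the origin (TCP) lies at the very end of the fingers, on their centre line; the grasp point (between the pads) lies 19 mm behind it; z points along the fingers, y is the direction in which the jaws open and shut (so a half turn about z gives the same grasp; the last joint's range is limited). The gripper opens to 87 mm and grips with 3 to 60 N. Pads are 19 mm wide; open, the fingers measure 117 mm over their backs; the gripper's body (75 mm by 190 mm) begins 51 mm behind the grasp point.
Start: joints at [1.083, 0.22, 1.526, -0, 1.395, -0.126], TCP at [0.221, 0.585, 0.223] pointing down, gripper open.
Joint ranges: [-2.98, 2.98], [-0.91, 2.08], [0.09, 2.57], [-1.24, 4.39], [0.2, 2.65], [-2.68, 2.68]. Speed limits (rad/s): [2.57, 2.57, 3.01, 3.14, 3.14, 3.14].

INTERFACE

Orientations are given as a unit quaternion [x, y, z, w].
In Python, from rig import move_to, move_l, goto_joints, grip, dwell, ik, observe, grab_frame, get_calibration, PlanningError, finish_job gives the robot as it stands. Calls block until the motion is done:
- move_to(position, orientation): joint-space move of the TCP to a pose.
- move_l(position, orientation=None, max_speed=0.15, max_force=None): straight line of the TCP; orientation=None keeps the orientation; max_speed is the mean speed in m/s. With max_force (N) it stops when the force on the tool has changed by that much, and returns True; else False.
- goto_joints(angles): joint-space move.
- grip(opening, grip_force=None): opening from 0.0 (shut) to 1.0 (fully open); grip_force is the grip in N (None keeps the last); returns when the fingers have stopped.
- dwell(seconds).
- ik(position, orientation): joint angles nearest the present ones, or None.
- observe(): the state.
- grab_frame(name): name is "scene" or "top"; returns the picture (420x560x3 uint8, red, green, blue); there is no depth.
- get_calibration(name): a dict with "vfov" (degrees; the focal length in pixels is half the picture's height over the tangent of half this angle, whatever the lens; pixels are square), "cx", "cy" (the principal point, pixels), "k1" (the pictures are not rectified: a ray, as slopes to the right and down, at radius r is drawn at 1 + k1 r^2 times it, then the intrinsics apply), "extrinsics" (4x4, takes a point from world to camera coordinates). Camera axes: x right, y down, z forward; pixel columns grow to the right and rows downward; lengths in m; the calibration is good to about 2 mm. A picture is of the moment at which its call begins. get_calibration takes no time and is no camera call.
A pose or a line that the arm cannot do raises PlanningError and nothing moves.
- finish_job(): hands the job in, once; it reports no verdict.
The state is a dict: "t": time; "joint_positions": joint angles; "joint_vel": joint speeds; "tau": joint torques, N m; "eef_pos": TCP position; "orientation": TCP orientation; "force": force on the tool from outside, world axes, zero at the start; "moment": the same for the moment, N m; "gripper_width": opening from 0.0 (shut) to 1.0 (fully open).
Only numpy, scipy, OpenCV 4.12 (cv2) and the standard library are available. Lean on these libraries where they do the work, as an engineer would, in place of code of your own. Each camera call takes 0.05 s, during which the arm holds its last target.

## Working session

There is one attempt and no reset: what is moved stays moved. The work goes in short steps, each a Python script; the robot and the scene stay as the last script left them, time stands still between calls to the robot, and variables do not carry over. Pictures are saved under pics/ and viewed, and the job is handed in when it is done.

```bash
mkdir -p pics; ls; python3 - <<'E'
from rig import *
import cv2
for n in("scene","top"):
    cv2.imwrite(f"pics/{n}0.png",grab_frame(n)[:,:,::-1]); 
    c=get_calibration(n); print(n,c)
s=observe();print(s)
E
```

```text
pics
scene {'vfov': 55.907999027974405, 'cx': 280.47283086339553, 'cy': 201.36008426301902, 'k1': -0.11602727912771298, 'extrinsics': array([[ 0.75064457,  0.66051178,  0.01602894, -0.40700336],
       [ 0.36096542, -0.38966129, -0.84727094, -0.10884673],
       [-0.55338658,  0.64178522, -0.53091904,  1.11026924],
       [ 0.        ,  0.        ,  0.        ,  1.        ]])}
top {'vfov': 49.768489337841395, 'cx': 278.7669547536121, 'cy': 210.85143590974624, 'k1': -0.11125638858412976, 'extrinsics': array([[-8.01790107e-04, -9.99969285e-01,  7.79653172e-03,
         7.77453982e-02],
       [-9.88355471e-01, -3.93895165e-04, -1.52162109e-01,
         4.98873722e-01],
       [ 1.52160506e-01, -7.82774685e-03, -9.88324798e-01,
         1.29791545e+00],
       [ 0.00000000e+00,  0.00000000e+00,  0.00000000e+00,
         1.00000000e+00]])}
{'t': 0.1, 'joint_positions': array([ 1.08290144e+00,  2.21120668e-01,  1.52749918e+00, -2.46947458e-05,
        1.39472928e+00, -1.26093991e-01]), 'joint_vel': array([-0.00084074, -0.00368677, -0.00331361, -0.00156945,  0.00072214,
       -0.00211465]), 'tau': array([ 1.51364795e-03, -4.95944345e+01, -3.88519621e+01,  7.02144485e-02,
        5.15437312e-02, -7.67234178e-05]), 'eef_pos': array([0.22096374, 0.58402887, 0.22156183]), 'orientation': array([ 1.79913193e-01,  9.83682099e-01, -8.40849989e-04, -2.53812780e-04]), 'force': array([0.02659068, 0.38689666, 0.14037941]), 'moment': array([0.01058435, 0.02066149, 0.00319768]), 'gripper_width': 1.0002480808696166}
```

View pics/top0.png

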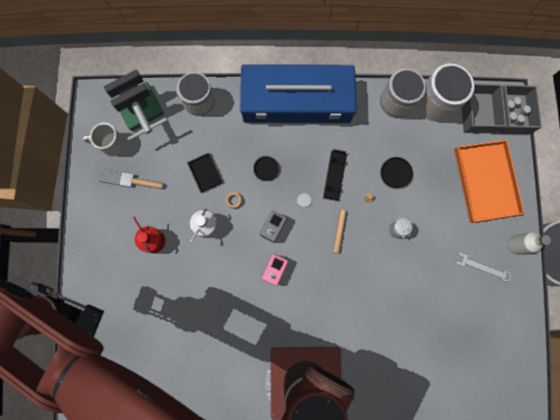

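View pics/scene0.png

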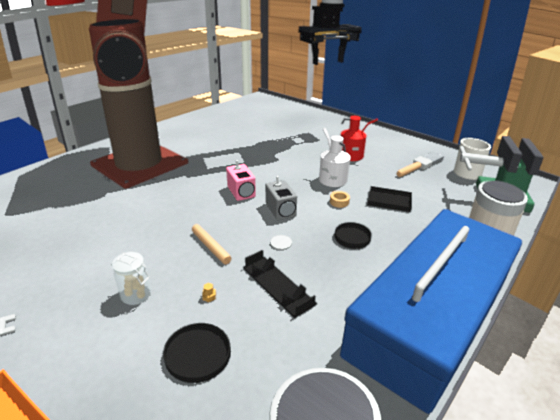

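Candidates in the top view are:
- **Pump can:** silver (203,222) or red (150,238). The silver one fits; the red is the look-alike.
- **Work lamp:** grey (273,226) or pink (274,269). The grey one fits.
- **Coasters:** (397,172) and (266,168). They can be told apart by size.

I'll enlarge the crop to confirm.

```bash
cat > h.py <<'E'
import numpy as np, cv2
from rig import *
C={n:get_calibration(n) for n in("scene","top")}
def K(n):
    c=C[n]; f=210/np.tan(np.radians(c["vfov"]/2)); return np.array([[f,0,c["cx"]],[0,f,c["cy"]],[0,0,1]])
def D(n): return np.array([C[n]["k1"],0,0,0,0.])
def proj(n,P):
    E=C[n]["extrinsics"]; r=cv2.Rodrigues(E[:3,:3])[0]
    return cv2.projectPoints(np.array(P,float).reshape(-1,1,3),r,E[:3,3],K(n),D(n))[0].reshape(-1,2)
def unproj(n,uv,z):
    E=C[n]["extrinsics"];R=E[:3,:3];c=-R.T@E[:3,3]
    x=cv2.undistortPoints(np.array(uv,float).reshape(-1,1,2),K(n),D(n)).reshape(-1,2)
    d=np.c_[x,np.ones(len(x))]@R
    return c+d*((z-c[2])/d[:,2])[:,None]
def crop(n,img,x0,y0,x1,y1,s,name,curves=()):
    c=cv2.resize(img[y0:y1,x0:x1,::-1],None,fx=s,fy=s,interpolation=cv2.INTER_CUBIC)
    for P,col in curves:
        p=(proj(n,P)-[x0,y0]+.5)*s-.5
        cv2.polylines(c,[np.round(p*8).astype(np.int32)],False,col,1,cv2.LINE_AA,3)
    cv2.imwrite("pics/"+name,c)
def circ(x,y,z,r):
    a=np.linspace(0,2*np.pi,60); return np.c_[x+r*np.cos(a),y+r*np.sin(a),0*a+z]
def rect(x,y,z,th,lx,ly):
    c,s=np.cos(th),np.sin(th)
    return np.array([[x+c*u-s*v,y+s*u+c*v,z] for u,v in [(lx/2,ly/2),(-lx/2,ly/2),(-lx/2,-ly/2),(lx/2,-ly/2),(lx/2,ly/2)]])
E
python3 - <<'E'
from h import *
t=cv2.imread("pics/top0.png")[:,:,::-1]; s=cv2.imread("pics/scene0.png")[:,:,::-1]
np.save("t0.npy",t);np.save("s0.npy",s)
crop("top",t,130,140,290,260,5,"c1.png"); crop("top",t,280,140,440,260,5,"c2.png")
print(unproj("top",[(397,172),(383,172),(412,172),(266,168),(253,168),(279,168)],.014).round(4))
E
```

```text
[[ 0.6237 -0.2865  0.014 ]
 [ 0.6234 -0.2427  0.014 ]
 [ 0.624  -0.3336  0.014 ]
 [ 0.6348  0.1163  0.014 ]
 [ 0.6348  0.156   0.014 ]
 [ 0.6349  0.0766  0.014 ]]
```

View pics/c1.png

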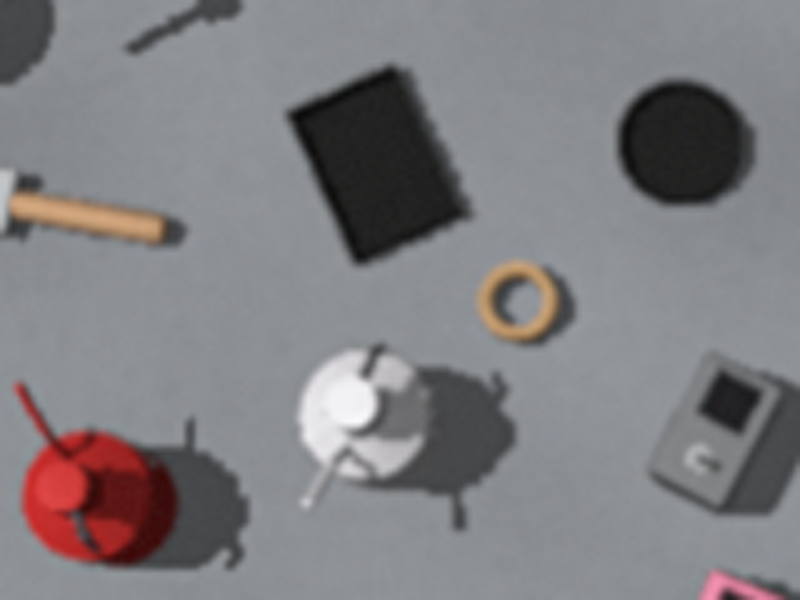

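View pics/c2.png

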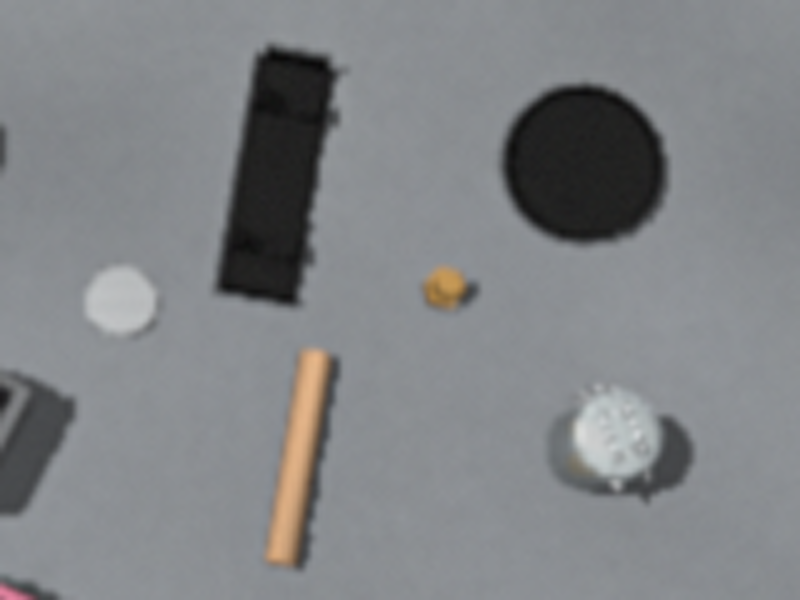

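The crops confirm the silver can: its spout is at top (192,240) and its dark trigger at (205,210). The grey lamp has its lens or screen end at about (278,220). The coaster at (397,172) measures 100 mm and the one at (266,168) measures 79 mm, so they are the wide and narrow ones. Next I'll fit the poses by silhouette in both views.

```bash
cat > fit.py <<'E'
from h import *
from scipy.optimize import minimize
S=4
def modelpts(kind,p):
    x,y,th=p
    if kind in("wide","narrow"):
        r={"wide":.05,"narrow":.039}[kind]; return np.r_[circ(x,y,0,r),circ(x,y,.014,r)]
    if kind=="tray": return np.r_[rect(x,y,0,th,.104,.074),rect(x,y,.014,th,.104,.074)]
    if kind=="cradle": 
        return np.r_[rect(x,y,0,th,.154,.05),rect(x,y,.024,th,.154,.05)]
    if kind=="lamp": return np.r_[rect(x,y,0,th,.08,.05),rect(x,y,.056,th,.08,.05)]
    if kind=="dowel":
        a=np.linspace(0,2*np.pi,25); o=[]
        for u in(-.065,.065): o.append(np.c_[x+u*np.cos(th)-.01*np.cos(a)*np.sin(th),y+u*np.sin(th)+.01*np.cos(a)*np.cos(th),.01+.01*np.sin(a)])
        return np.concatenate(o)
    if kind=="jar": return np.r_[circ(x,y,0,.027),circ(x,y,.056,.027),circ(x,y,.083,.025)]
def hullmask(n,kind,p,box):
    x0,y0,x1,y1=box
    uv=(proj(n,modelpts(kind,p))-[x0,y0]+.5)*S-.5
    m=np.zeros(((y1-y0)*S,(x1-x0)*S),np.uint8)
    h=cv2.convexHull(np.round(uv*16).astype(np.int32))
    cv2.fillConvexPoly(m,h,1,cv2.LINE_8,4); return m
def fit(kind,p0,imgs,maskf,mar=12):
    T=[]
    for n,im in imgs.items():
        uv=proj(n,modelpts(kind,p0)); x0,y0=np.maximum(np.floor(uv.min(0)).astype(int)-mar,0); x1,y1=np.ceil(uv.max(0)).astype(int)+mar
        c=cv2.resize(im[y0:y1,x0:x1],None,fx=S,fy=S,interpolation=cv2.INTER_CUBIC)
        m=maskf(c).astype(np.uint8)
        nl,l,st,_=cv2.connectedComponentsWithStats(m); m=(l==1+np.argmax(st[1:,4])).astype(np.uint8)
        cc,_=cv2.findContours(m,0,2); m=cv2.fillPoly(m*0,cc,1)
        T.append((n,(x0,y0,min(x1,560),min(y1,420)),m))
    def f(q,each=False):
        p=q*[.01,.01,.1]
        L=[]
        for n,b,m in T:
            h=hullmask(n,kind,p,b); L.append(1-(h&m).sum()/max((h|m).sum(),1))
        return L if each else sum(L)
    best=None
    for d in(.5,-1.):
        q0=np.array(p0)/[.01,.01,.1] if best is None else best.x
        r=minimize(f,q0,method="Nelder-Mead",options=dict(initial_simplex=[q0]+[q0+d*np.eye(3)[i] for i in range(3)],xatol=.005,fatol=1e-5))
        best=r
    return best.x*[.01,.01,.1],np.round(f(best.x,True),3)
E
cat > run.py <<'E'
from fit import *
t=np.load("t0.npy");s=np.load("s0.npy")
blk=lambda c:c.max(2)<52
def org(c):
    h=cv2.cvtColor(c,cv2.COLOR_RGB2HSV); return (h[...,1]>75)&(h[...,2]>90)
def init(a,b,z=.01):
    P=unproj("top",[a,b],z); m=P.mean(0); d=P[1]-P[0]; return [m[0],m[1],np.arctan2(d[1],d[0])]
I={"wide":([*unproj("top",[(397,172)],.01)[0,:2],0],blk),"narrow":([*unproj("top",[(266,168)],.01)[0,:2],0],blk),
"tray":(init((213,188),(199,157)),blk),"cradle":(init((330,198),(339,151)),blk),
"dowel":(init((337,252),(343,211)),org)}
for k,(p,mf) in I.items():
    for v in (["top"],["scene"],["top","scene"]):
        p2,l=fit(k,p,{n:(t if n=="top" else s) for n in v},mf,6 if k=="dowel" else 10); print(k,v,p2.round(4),l)
E
python3 run.py
```

```text
wide ['top'] [ 0.6243 -0.2869  0.0479] [0.118]
wide ['scene'] [ 0.6257 -0.2847 -0.0202] [0.078]
wide ['top', 'scene'] [ 0.6251 -0.2852 -0.0173] [0.118 0.079]
narrow ['top'] [0.638  0.1161 0.0136] [0.132]
narrow ['scene'] [ 0.6383  0.1196 -0.0334] [0.135]
narrow ['top', 'scene'] [0.6372 0.1174 0.026 ] [0.134 0.138]
tray ['top'] [0.6226 0.3035 0.4485] [0.095]
tray ['scene'] [0.6268 0.3079 0.4451] [0.12]
tray ['top', 'scene'] [0.6238 0.3058 0.4514] [0.097 0.123]
cradle ['top'] [ 0.6159 -0.0935 -0.215 ] [0.169]
cradle ['scene'] [ 0.6172 -0.0946 -0.2148] [0.235]
cradle ['top', 'scene'] [ 0.6171 -0.0952 -0.2199] [0.169 0.235]
dowel ['top'] [ 0.4424 -0.1041 -0.184 ] [0.128]
dowel ['scene'] [ 0.4435 -0.1043 -0.2029] [0.362]
dowel ['top', 'scene'] [ 0.4431 -0.1045 -0.199 ] [0.129 0.364]
```

```bash
cat > run2.py <<'E'
from h import *
t=np.load("t0.npy");s=np.load("s0.npy")
P5=lambda u,v,z:unproj("top",[(u/5+130-.4,v/5+140-.4)],z)[0]
cap=P5(354,402,.12); tip=P5(308,502,.122); print("can",cap,tip, np.linalg.norm((tip-cap)[:2]), np.arctan2(*(tip-cap)[1::-1]))
jar=unproj("top",[(617/5+280-.4,432/5+140-.4)],.083)[0]; print("jar",jar)
L=np.array([P5(*q,.056) for q in((715,352),(783,380),(718,510),(652,465))]); print("lamp",L, [np.linalg.norm(L[i]-L[i-1]).round(4) for i in range(4)])
crop("scene",s,90,150,430,390,2,"s1.png")
crop("scene",s,95,235,175,315,7,"sjar.png")
crop("scene",s,220,110,360,230,5,"slamp.png")
E
python3 run2.py
```

```text
can [0.46057476 0.29492607 0.12      ] [0.40491854 0.31865736 0.122     ] 0.0605044480414548 2.73854475539882
jar [ 0.44815836 -0.27801267  0.083     ]
lamp [[0.49859906 0.09573461 0.056     ]
 [0.48214651 0.05619822 0.056     ]
 [0.40645855 0.09389803 0.056     ]
 [0.43250589 0.13205655 0.056     ]] [np.float64(0.0754), np.float64(0.0428), np.float64(0.0846), np.float64(0.0462)]
```

View pics/sjar.png

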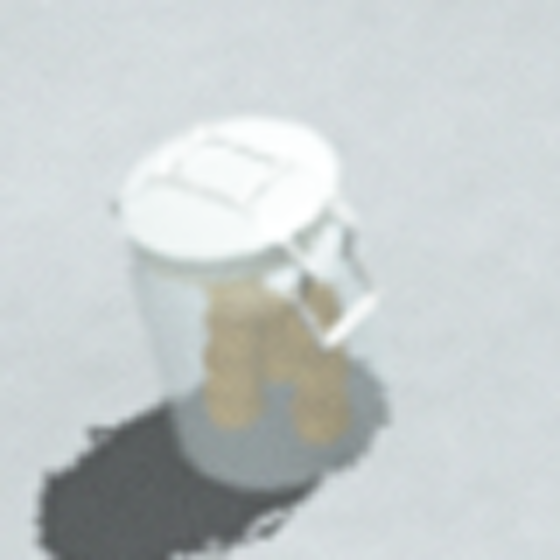

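View pics/slamp.png

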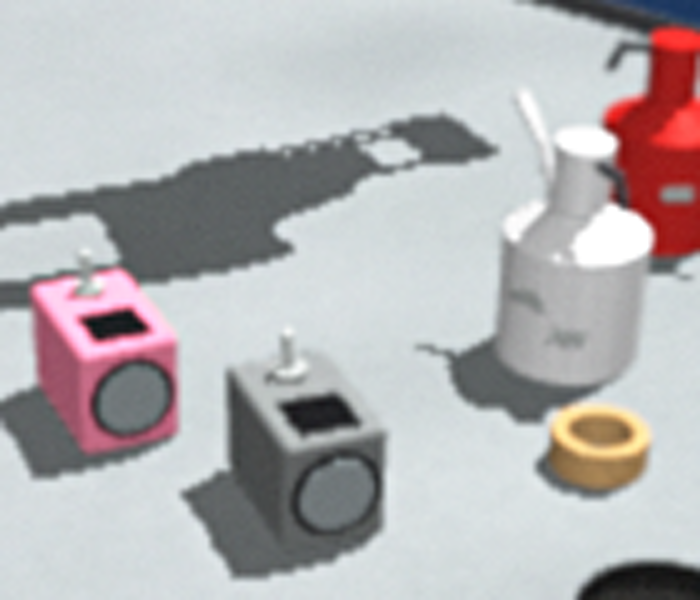

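```bash
cat > run3.py <<'E'
from h import *
from fit import modelpts
t=np.load("t0.npy");s=np.load("s0.npy")
q=[(200,130),(280,165),(155,180),(250,215),(115,205),(330,280)]
P=unproj("scene",[(a/7+95-.4,b/7+235-.4) for a,b in q],.083); print(P.round(4)); 
for i in(0,2): print(np.arctan2(*(P[i+1]-P[i])[1::-1]))
g=(0,255,0);y=(0,255,255);m=(255,0,255);r=(0,0,255)
def axis(x,yy,z,th,a,b): return np.array([[x+a*np.cos(th),yy+a*np.sin(th),z],[x+b*np.cos(th),yy+b*np.sin(th),z]])
lx,ly,lt=.454,.0945,.0;lt=np.arctan2(-.0378-.0363,.0757+.0661)+np.pi*0
jx,jy,jt=.448,-.278,.35
cx,cy,ct=.4605,.295,2.7385
cu=[(rect(lx,ly,.056,lt,.08,.05),g),(rect(lx,ly,0,lt,.08,.05),y),(circ(jx,jy,.083,.025),g),(circ(jx,jy,0,.027),y),(axis(jx,jy,.083,jt,-.032,.04),r),
(circ(cx,cy,.12,.015),g),(circ(cx,cy,.07,.038),g),(circ(cx,cy,0,.038),y),(axis(cx,cy,.122,ct,-.039,.06),r),
(rect(.6171,-.0945,.005,-.2175,.154,.05),g),(rect(.6171,-.0945,.024,-.2175,.154,.05),y)]
for u in(-.045,.045): cu.append((rect(.6171+u*np.cos(-.2175),-.0945+u*np.sin(-.2175),.025,-.2175,.012,.05),r))
cu+=[(axis(.443,-.1044,.02,-.19,-.065,.065),g)]
crop("top",t,180,140,290,260,5,"o1.png",cu);crop("top",t,310,140,440,260,5,"o2.png",cu)
crop("scene",s,240,130,360,230,6,"o3.png",cu);crop("scene",s,95,215,325,325,3,"o4.png",cu)
import sys
a=[cv2.imread(f"pics/o{i}.png") for i in(1,2,3,4)]
E
python3 run3.py
```

```text
[[ 0.4355 -0.2783  0.083 ]
 [ 0.461  -0.2718  0.083 ]
 [ 0.4442 -0.2953  0.083 ]
 [ 0.4715 -0.2862  0.083 ]
 [ 0.4454 -0.3065  0.083 ]
 [ 0.504  -0.2854  0.083 ]]
0.2491891126194928
0.321116627709263
```

View pics/o1.png

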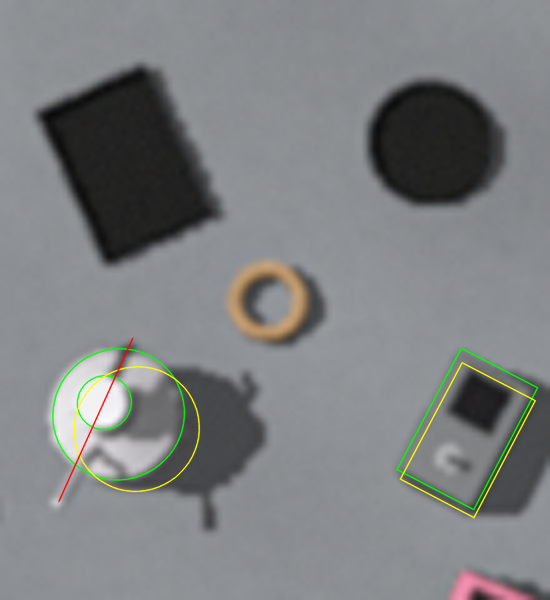

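View pics/o2.png

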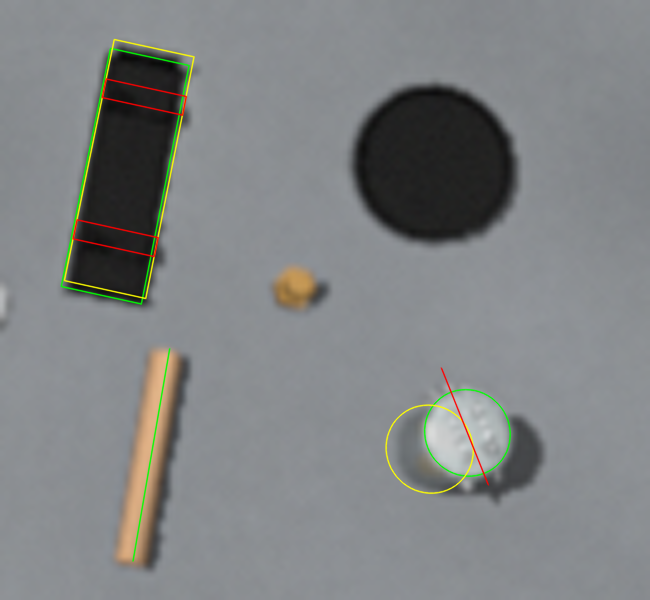

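View pics/o3.png

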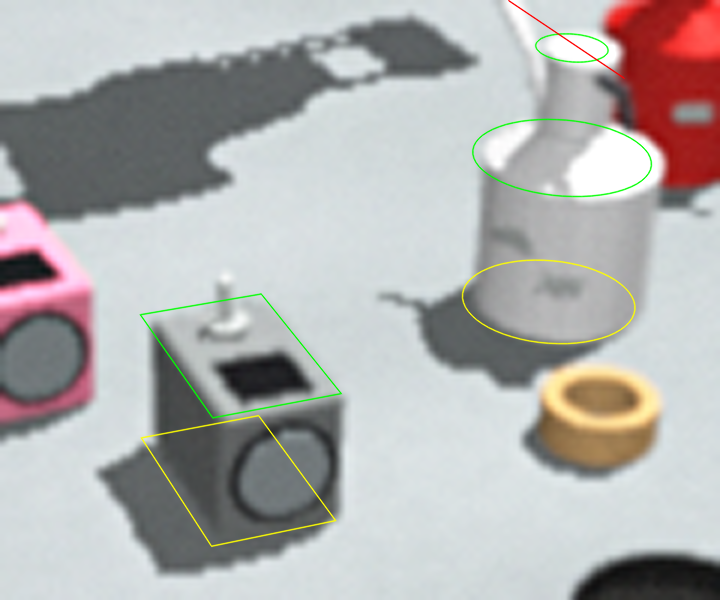

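View pics/o4.png

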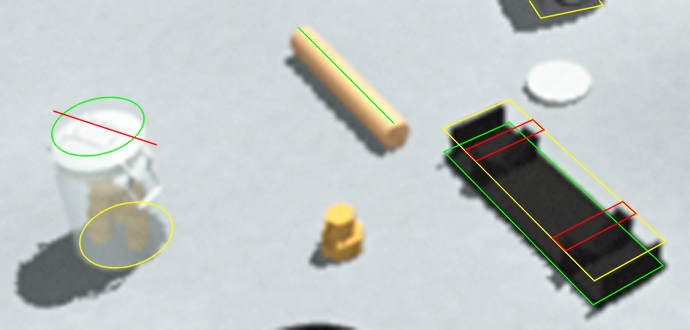

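The two views disagree on tall points: the scene overlay of the jar lid is about 6 px high, and the can is about 4 px off. I'll triangulate those points to find the source.

```bash
cat > tri.py <<'E'
from h import *
from scipy.optimize import least_squares
def tri(a,b):
    r=least_squares(lambda X:np.r_[proj("top",X)[0]-a,proj("scene",X)[0]-b],[.5,0,.05]); return r.x.round(4),r.fun.round(2)
T5=lambda u,v,x0,y0,k=5:np.array([(u+.5)/k-.5+x0,(v+.5)/k-.5+y0])
print("cap",tri(T5(103,402,180,140),T5(584,50,240,130,6)))
print("jarlid",tri(T5(467,432,310,140),T5(230,188,95,235,7)))
print("spouttip",tri(T5(57,502,180,140),T5(521,93,220,110,5)))
print("lamp corner -x+y top",tri(T5(402,465,180,140),T5(152,322,240,130,6)))
print("lamp +x-y top",tri(T5(533,383,180,140),T5(340,392,240,130,6)))
print("lamp +x+y top",tri(T5(463,352,180,140),T5(216,416,240,130,6)))
print("tape top",tri(T5(268,300,180,140),T5(600,395,240,130,6)))
print("coupling top",tri(T5(295,285,310,140),T5(341,212,95,215,3)))
print("TCP scene proj",proj("scene",[.221,.584,.2216]),"top",proj("top",[.221,.584,.2216]))
s=np.load("s0.npy");t=np.load("t0.npy");crop("scene",s,280,0,380,75,7,"gr.png");crop("top",t,10,270,150,390,4,"gr2.png")
for n in C: E=C[n]["extrinsics"]; print(n,(-E[:3,:3].T@E[:3,3]).round(3),np.linalg.det(E[:3,:3]))
E
python3 tri.py
```

```text
cap (array([0.4629, 0.2973, 0.1185]), array([-0.56, -0.75, -0.83,  0.11]))
jarlid (array([ 0.4493, -0.2804,  0.0744]), array([-0.05, -0.03, -0.03,  0.  ]))
spouttip (array([0.4062, 0.3203, 0.1222]), array([-0.38, -0.49, -0.58,  0.07]))
lamp corner -x+y top (array([0.4148, 0.114 , 0.0477]), array([ 6.28,  6.38,  7.22, -0.61]))
lamp +x-y top (array([0.4997, 0.0751, 0.0645]), array([-6.48, -7.02, -7.04,  0.66]))
lamp +x+y top (array([0.4794, 0.0777, 0.048 ]), array([ 6.57,  6.92,  7.15, -0.64]))
tape top (array([0.5379, 0.2159, 0.018 ]), array([-0.44, -0.58, -0.57,  0.07]))
coupling top (array([ 0.5457, -0.1926,  0.0225]), array([-0.35, -0.27, -0.25,  0.01]))
TCP scene proj [[326.79326467  62.44539899]] top [[ 78.43918574 308.69520596]]
scene [ 0.959 -0.486  0.504] 0.9999999999999996
top [0.296 0.088 1.358] 1.0
```

View pics/gr.png

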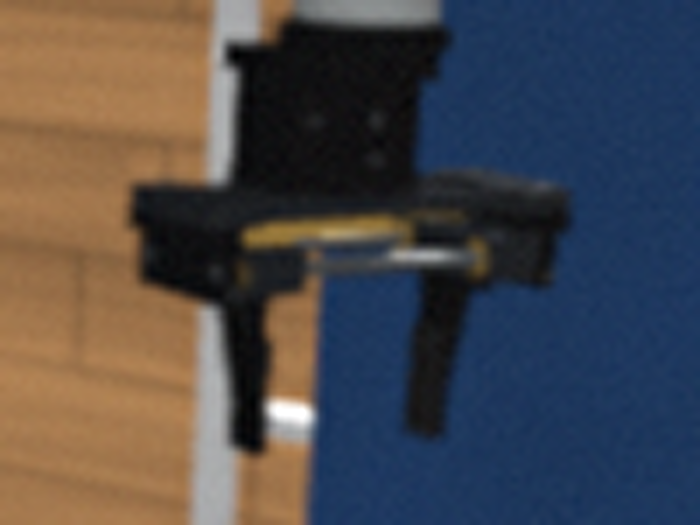

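View pics/gr2.png

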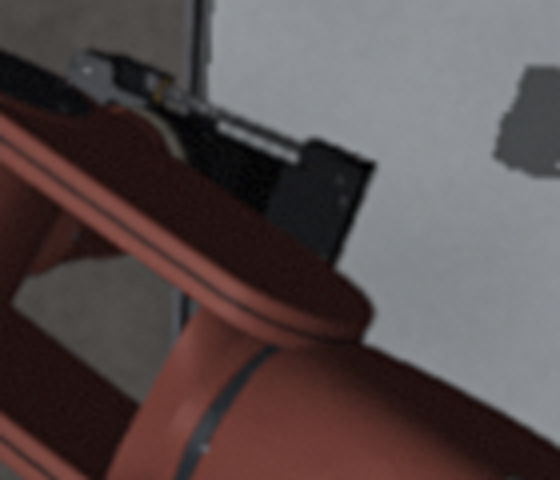

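The residuals show I mismatched the lamp corners. The jar lid's flat top triangulates to about 75 mm, with the wire or bail above it. The TCP projects within 1.5 px of the fingertips, so the calibration is sound. I'll redo the lamp.

```bash
cat >> tri.py <<'E'
print('----')
q=[("-x+y",(402,465),(264,299)),("+x-y",(533,383),(216,416)),("+x+y",(463,352),(340,392)),("-x-y",(469,508),(152,322))]
R={}
for n,a,b in q:
    R[n]=tri(T5(*a,180,140),T5(*b,240,130,6)); print(n,*R[n])
P=np.array([R[k][0] for k in("+x+y","-x+y","-x-y","+x-y")]); print(P.mean(0)); d=P[0]+P[3]-P[1]-P[2]; e=P[0]+P[1]-P[2]-P[3]
print(np.hypot(*d[:2])/2,np.hypot(*e[:2])/2,np.arctan2(d[1],d[0]),np.arctan2(-e[0],e[1]))
# jar clamp/hinge directions in scene
for nm,b,z in(("hinge",(115,205),.07),("clampbot",(350,320),.055),("clamptop",(330,235),.07)):
    p=unproj("scene",[T5(*b,95,235,7)],z)[0]; v=p-[.4493,-.2804,z]; print(nm,p.round(4),np.hypot(*v[:2]).round(4),np.arctan2(v[1],v[0]).round(3))
for nm,b,z in(("nubTop",(440,388),.06),("nubB",(467,485),.06),("nubB2",(495,488),.06)):
    p=unproj("top",[T5(*b,310,140)],z)[0]; v=p-[.4493,-.2804,z]; print(nm,p.round(4),np.hypot(*v[:2]).round(4),np.arctan2(v[1],v[0]).round(3))
E
python3 tri.py|sed '1,/----/d'
python3 - <<'E'
from h import *
t=np.load("t0.npy")
crop("top",t,385,205,425,245,14,"jt.png",[(circ(.4493,-.2804,.0744,.025),(0,255,0)),(circ(.4493,-.2804,.0,.027),(0,255,255))])
E
```

```text
-x+y [0.4332 0.1327 0.0556] [-0.21 -0.22 -0.25  0.02]
+x-y [0.4793 0.0553 0.0566] [ 0.32  0.33  0.34 -0.03]
+x+y [0.4998 0.0979 0.056 ] [-0.35 -0.39 -0.39  0.04]
-x-y [0.4089 0.0943 0.0518] [-0.33 -0.33 -0.37  0.03]
[0.4553  0.09505 0.055  ]
0.07780655499377931 0.04628185389545239 -0.4941154636253431 -0.5052097343403661
hinge [ 0.4294 -0.3009  0.07  ] 0.0286 -2.341
clampbot [ 0.4889 -0.2764  0.055 ] 0.0398 0.102
clamptop [ 0.4764 -0.2707  0.07  ] 0.0288 0.344
nubTop [ 0.4768 -0.2696  0.06  ] 0.0296 0.374
nubB [ 0.4199 -0.2834  0.06  ] 0.0296 -3.041
nubB2 [ 0.4181 -0.2999  0.06  ] 0.0368 -2.583
```

View pics/jt.png

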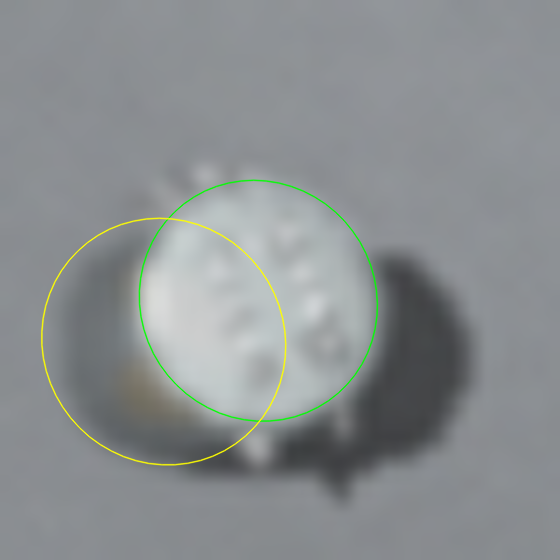

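Poses are settled: two-view residuals are under 0.8 px and the sizes match to about 3 mm. I'll start with the dowel.

```bash
cat > m.py <<'E'
from h import *
def quat(phi):
    from scipy.spatial.transform import Rotation as R
    y=np.array([np.cos(phi),np.sin(phi),0]);z=np.array([0,0,-1.]);x=np.cross(y,z)
    return R.from_matrix(np.c_[x,y,z]).as_quat()
def best(p,phi,ref=None):
    """of the two equal grasps take the one with the smaller wrist angle"""
    o=[]
    for f in(phi,phi+np.pi):
        q=ik(p,quat(f))
        if q is not None:o.append((abs(q[5]),f))
    return min(o)[1]
HI=.24
def st(l=""):
    s=observe();print(l,"t",round(s["t"],2),"p",s["eef_pos"].round(4),"F",s["force"].round(1),"w",round(s["gripper_width"],3))
def pick(x,y,phi,z,op,force,hi=HI):
    move_to([x,y,hi],quat(phi)); grip(op); move_l([x,y,z+.06],max_speed=.2)
    if move_l([x,y,z],max_speed=.06,max_force=15): st("CONTACT")
    grip(0,force); st("gripped"); move_l([x,y,z+.03],max_speed=.06); move_l([x,y,hi],max_speed=.2); st("lifted")
def place(x,y,phi,z,op,f=6,hi=HI):
    move_to([x,y,hi],quat(phi)); move_l([x,y,z+.035],max_speed=.15); dwell(.2); st("above")
    c=move_l([x,y,z-.002],max_speed=.03,max_force=f); st(f"down contact={c}")
def release(x,y,op,hi=HI):
    grip(op); dwell(.2); st("open"); z=observe()["eef_pos"][2]; move_l([x,y,z+.06],max_speed=.08); move_l([x,y,hi],max_speed=.2)
def snap(tag):
    t=grab_frame("top");s=grab_frame("scene");np.save(f"t_{tag}.npy",t);np.save(f"s_{tag}.npy",s)
    cv2.imwrite(f"pics/{tag}_t.png",t[:,:,::-1]);cv2.imwrite(f"pics/{tag}_s.png",s[:,:,::-1]);return t,s
E
python3 - <<'E'
from m import *
H=np.pi/2
for n,x,y,phi,z in[("dowel",.443,-.1045,-.19+H,.004),("cradle",.6165,-.0945,-.2175+H,.014),("can",.4629,.2973,2.757+H,.081),("wide",.625,-.2855,2.757+H-1,.085),("lamp",.4553,.095,-.5+H,.021),("tray",.6245,.306,.45+H,.025),("jar",.4493,-.281,.3+H,.023),("narrow",.638,.1175,.3+.74+H,.027)]:
  for f in(phi,phi+np.pi): print(n,round(f,2),*[None if q is None else q.round(2) for q in (ik([x,y,zz],quat(f)) for zz in(z,.24))])
E
```

```text
dowel 1.38 [-0.41  0.11  2.11 -0.    0.92 -1.79] [-0.41 -0.21  1.93 -0.    1.43 -1.79]
dowel 4.52 [-0.41  0.11  2.11 -0.    0.92  1.36] [-0.41 -0.21  1.93 -0.    1.43  1.36]
cradle 1.35 [-0.28  0.44  1.67 -0.    1.03 -1.63] [-0.28  0.21  1.51 -0.    1.43 -1.63]
cradle 4.49 [-0.28  0.44  1.67 -0.    1.03  1.51] [-0.28  0.21  1.51 -0.    1.43  1.51]
can 4.33 [ 0.43  0.19  1.84 -0.    1.11  2.38] [ 0.43  0.03  1.7  -0.    1.41  2.38]
can 7.47 [ 0.43  0.19  1.84 -0.    1.11 -0.76] [ 0.43  0.03  1.7  -0.    1.41 -0.76]
wide 3.33 [-0.54  0.48  1.46 -0.    1.2   2.41] [-0.54  0.36  1.33 -0.    1.46  2.41]
wide 6.47 [-0.54  0.48  1.46 -0.    1.2  -0.73] [-0.54  0.36  1.33 -0.    1.46 -0.73]
lamp 1.07 [ 0.04  0.1   2.08 -0.    0.96 -1.03] [ 0.04 -0.18  1.9  -0.    1.42 -1.03]
lamp 4.21 [ 0.04  0.1   2.08 -0.    0.96  2.11] [ 0.04 -0.18  1.9  -0.    1.42  2.11]
tray 2.02 [ 0.34  0.57  1.46 -0.    1.11 -1.68] [ 0.34  0.38  1.3  -0.    1.46 -1.68]
tray 5.16 [ 0.34  0.57  1.46 -0.    1.11  1.46] [ 0.34  0.38  1.3  -0.    1.46  1.46]
jar 1.87 [-0.71  0.24  1.92 -0.    0.99 -2.58] [-0.71 -0.02  1.75 -0.    1.41 -2.58]
jar 5.01 [-0.71  0.24  1.92 -0.    0.99  0.56] [-0.71 -0.02  1.75 -0.    1.41  0.56]
narrow 2.61 [ 0.06  0.47  1.59 -0.    1.07 -2.55] [ 0.06  0.27  1.44 -0.    1.44 -2.55]
narrow 5.75 [ 0.06  0.47  1.59 -0.    1.07  0.59] [ 0.06  0.27  1.44 -0.    1.44  0.59]
```

```bash
python3 - <<'E'
from m import *
H=np.pi/2
pick(.443,-.1045,-.19+H+np.pi,.004,.7,15)
place(.6165,-.0945,-.2175+H+np.pi,.014,.5)
t,s=snap("d1")
crop("scene",s,200,200,360,320,5,"d1c.png");crop("top",t,290,120,400,220,5,"d1ct.png")
E
```

```text
gripped t 6.38 p [ 0.443  -0.1045  0.004 ] F [ 0.1 -0.1  0.1] w 0.224
lifted t 8.21 p [ 0.4422 -0.1042  0.2385] F [ 0.1  0.2 -0.1] w 0.228
above t 10.57 p [ 0.6171 -0.0946  0.0499] F [ 0.2  0.1 -0.8] w 0.228
down contact=True t 11.61 p [ 0.6163 -0.0946  0.0147] F [-0.1 -0.5  3.4] w 0.229
```

View pics/d1c.png

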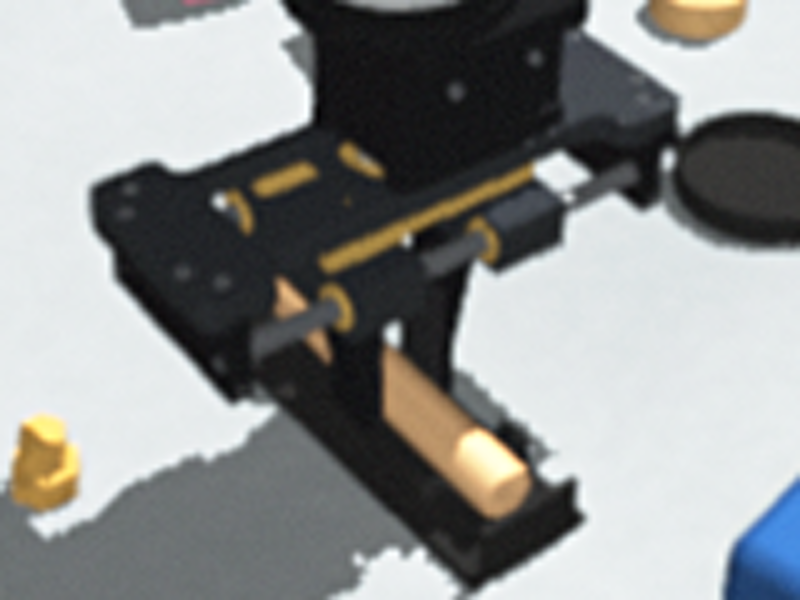

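The dowel lies in both saddles: contact came at TCP z 14.7 mm against 14 expected. I'll release it and go on to the can.

```bash
python3 - <<'E'
from m import *
H=np.pi/2
release(.6163,-.0946,.5)
pick(.4629,.2973,2.757+H+np.pi,.088,1.0,40,hi=.27)
place(.625,-.2855,2.757+H-1+np.pi,.092,.8,hi=.27)
t,s=snap("c1x")
crop("scene",s,90,200,330,400,3,"c1c.png")
E
```

```text
open t 12.63 p [ 0.6154 -0.0943  0.0139] F [-0.2 -1.1 -0.3] w 0.499
gripped t 20.35 p [0.4628 0.2972 0.0879] F [ 0.3 -0.3 -0. ] w 0.336
lifted t 21.91 p [0.4621 0.2969 0.2682] F [-0.2  0.4 -3.1] w 0.336
above t 25.38 p [ 0.6257 -0.2859  0.1284] F [ 0.9 -0.1 -1.9] w 0.34
down contact=True t 26.45 p [ 0.6246 -0.2854  0.0919] F [-1.9  0.1  5.8] w 0.335
```

View pics/c1c.png

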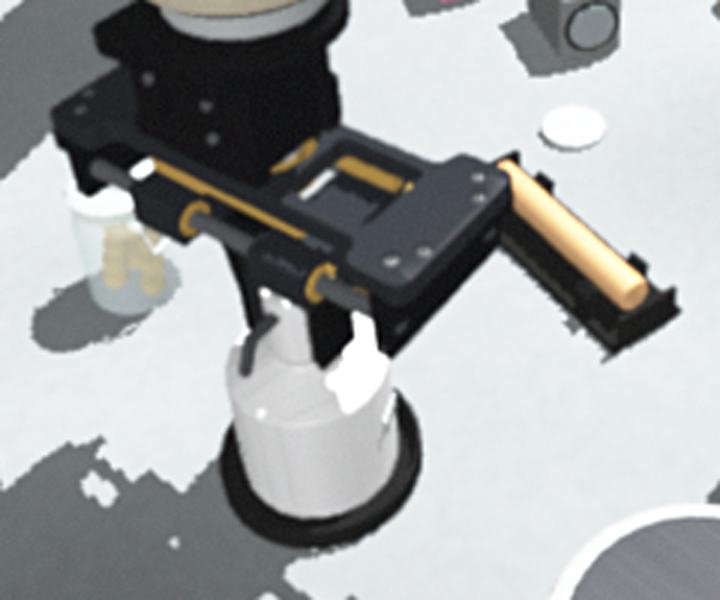

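View pics/c1x_t.png

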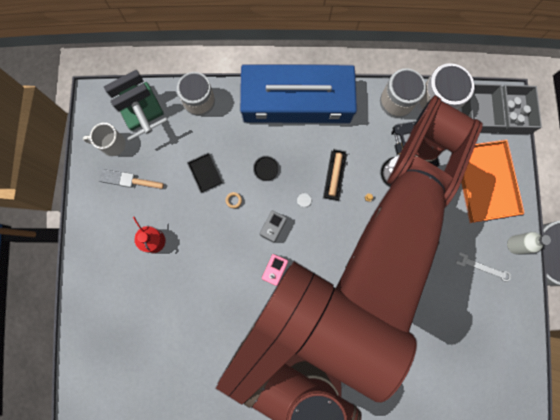

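The can stands inside the coaster rim: it touched the floor at TCP z 91.9 mm against 92 expected. The dowel is in the cradle. Next is the lamp.

```bash
python3 - <<'E'
from m import *
H=np.pi/2
release(.6246,-.2854,.75,hi=.27)
pick(.4553,.095,-.5+H,.021,1.0,35)
place(.6245,.306,.45+H,.025,.8)
t,s=snap("l1")
crop("scene",s,280,120,440,240,5,"l1c.png")
E
```

```text
open t 27.64 p [ 0.6235 -0.2847  0.0899] F [ 0.1  0.  -0.6] w 0.75
gripped t 34.34 p [0.4553 0.095  0.021 ] F [-0.3 -2.   0.8] w 0.575
lifted t 36.08 p [0.4544 0.0949 0.2384] F [-0.2 -0.6 -3.5] w 0.568
above t 38.68 p [0.6251 0.3062 0.0611] F [ 0.1  0.3 -3.1] w 0.574
down contact=True t 39.74 p [0.6242 0.3059 0.0251] F [ 0.5 -0.3  6. ] w 0.575
```

View pics/l1c.png

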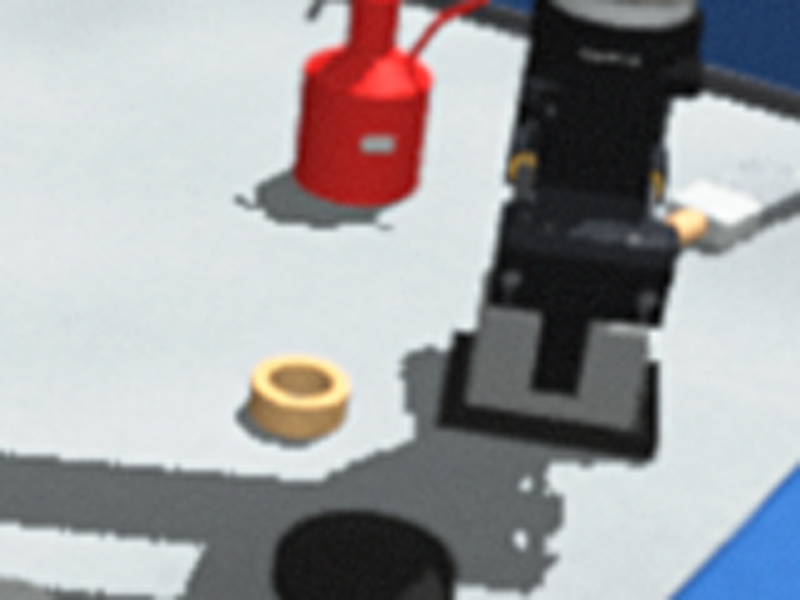

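View pics/l1_t.png

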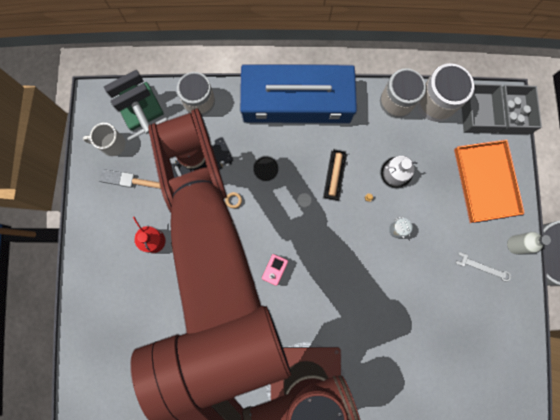

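The lamp sits within the tray walls, with contact at 25.1 mm against 25 expected. I'll release it, move off over the jar and check all three before gripping.

```bash
python3 - <<'E'
from m import *
H=np.pi/2
release(.6242,.3059,.8)
move_to([.40,.05,.3],quat(.3+H+np.pi)); grip(1.0)
t,s=snap("v1"); st()
g=(0,255,0);y=(0,255,255)
cu=[(rect(.6245,.306,.06,.45,.08,.05),g),(rect(.6245,.306,.014,.45,.098,.068),y),(circ(.625,-.2855,.124,.015),g),(circ(.625,-.2855,.014,.05),y),(circ(.449,-.281,.0744,.025),g)]
a=np.array([-.065,.065]);th=-.2175;cu.append((np.c_[.6165+a*np.cos(th),-.0945+a*np.sin(th),.03+0*a],g))
crop("top",t,180,130,440,260,3,"v1ct.png",cu);crop("scene",s,90,150,440,390,2,"v1cs.png",cu)
E
```

```text
open t 40.72 p [0.6223 0.3053 0.0227] F [-0.1  0.3 -0.3] w 0.799
 t 45.73 p [0.4  0.05 0.3 ] F [-0.3  1.1 -0.2] w 1.0
```

View pics/v1ct.png

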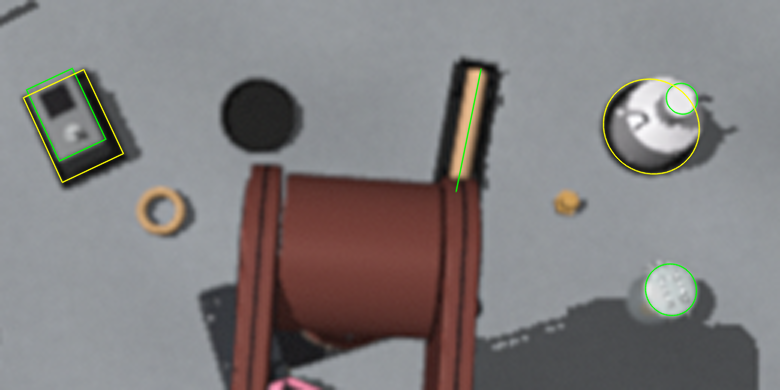

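View pics/v1cs.png

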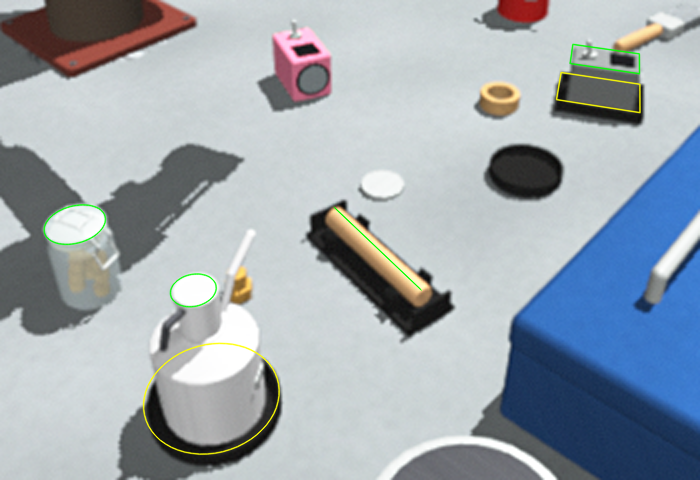

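The can, lamp and dowel all match their predicted seated outlines to within about 2–3 mm in both views, and the jar is still in place. Now the jar.

```bash
python3 - <<'E'
from m import *
H=np.pi/2
pick(.4493,-.281,.3+H+np.pi,.023,1.0,25)
x,y,z=.638,.1175,.027
move_to([x,y,HI],quat(.3+.74+H+np.pi)); move_l([x,y,z+.03],max_speed=.12); dwell(.3); st("above")
snap("j0")
c=move_l([x,y,z-.002],max_speed=.015,max_force=5); st(f"down {c}")
t,s=snap("j1")
crop("scene",s,260,140,420,260,5,"j1c.png")
E
```

```text
gripped t 49.99 p [ 0.4494 -0.2812  0.0231] F [ 0.3 -0.4  0.5] w 0.613
lifted t 51.73 p [ 0.4486 -0.2804  0.2383] F [-0.6  0.6 -2.2] w 0.613
above t 55.32 p [0.6382 0.1175 0.0573] F [ 0.2  0.4 -2.4] w 0.615
down True t 57.21 p [0.638  0.1175 0.0271] F [-0.3 -0.3  6.2] w 0.617
```

View pics/j1c.png

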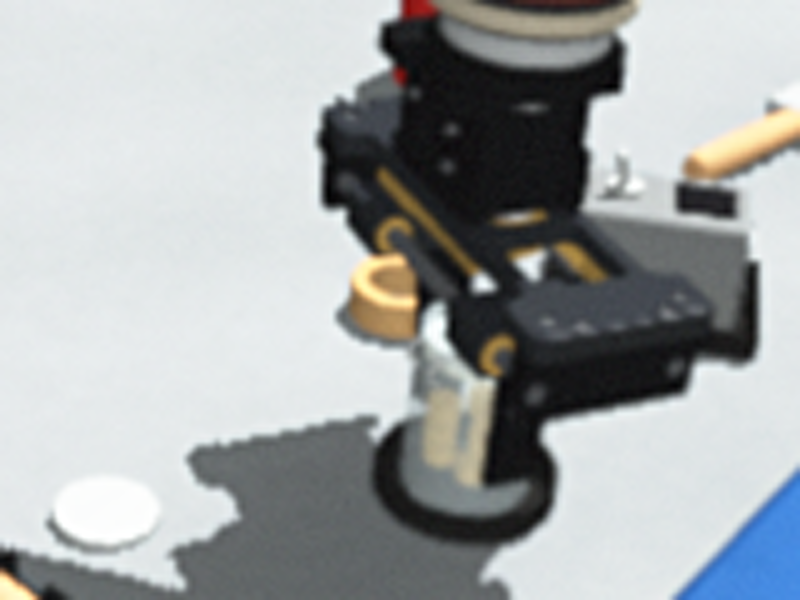

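The jar is on the coaster floor inside the rim: contact at 27.1 mm against 27 expected, with about 6 N. I'll release it, withdraw and check.

```bash
python3 - <<'E'
from m import *
H=np.pi/2
release(.638,.1175,.9)
move_to([.38,.0,.32],quat(H+np.pi)); dwell(.5)
t,s=snap("f1"); st()
g=(0,255,0);y=(0,255,255)
cu=[(rect(.6245,.306,.06,.45,.08,.05),g),(circ(.625,-.2855,.124,.015),g),(circ(.638,.1175,.0784,.025),g),(circ(.638,.1175,.014,.036),y)]
crop("top",t,180,130,440,260,3,"f1ct.png",cu);crop("scene",s,90,150,440,390,2,"f1cs.png",cu)
E
```

```text
open t 58.25 p [0.6365 0.1174 0.0254] F [ 0.3 -0.3 -0.1] w 0.899
 t 61.81 p [0.3801 0.     0.32  ] F [ 0.1  0.6 -0.2] w 0.901
```

View pics/f1ct.png

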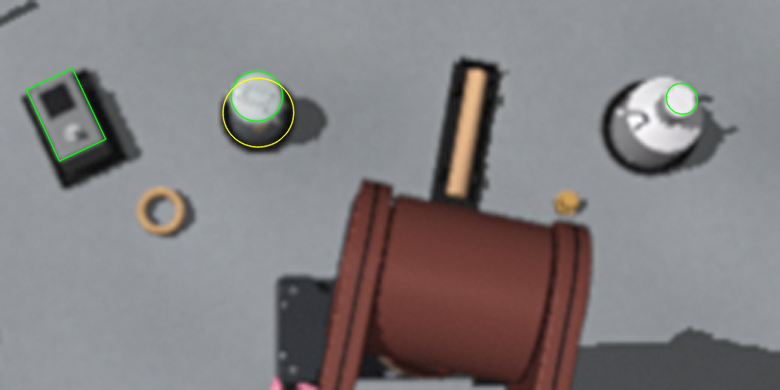

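View pics/f1cs.png

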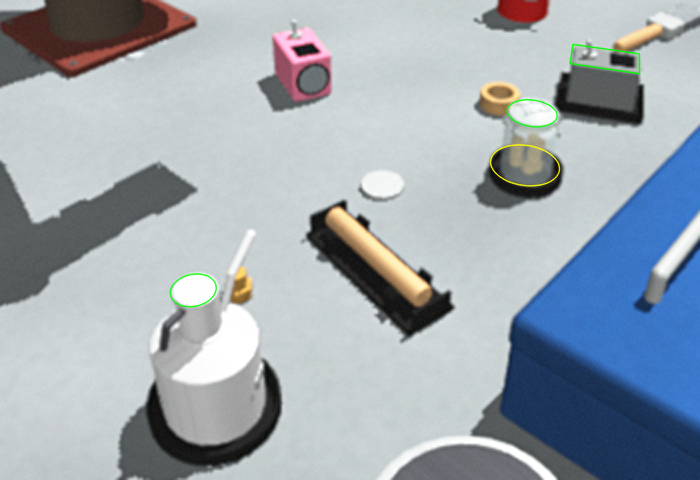

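Both views show the jar upright inside the narrow coaster. The other three are still seated, and the tape roll and coupling have not moved. One last number: the dowel's centre against the cradle's.

```bash
python3 - <<'E'
from fit import *
import fit
t=np.load("t_f1.npy");s=np.load("s_f1.npy")
P=unproj("top",[(476.5/3+180,69/3+130),(457/3+180,196/3+130)],.027);m=P.mean(0);print(m.round(4),np.linalg.norm(P[0]-P[1]).round(4),np.arctan2(*(P[0]-P[1])[1::-1]).round(3))
from rig import finish_job; 
d=m[:2]-[.6165,-.0945]; print(np.hypot(*d))
if np.hypot(*d)<.009: finish_job(); print("handed in")
E
```

```text
[ 0.6134 -0.0944  0.027 ] 0.1334 -0.171
0.0030778737665587003
the job is handed in; nothing more can be done
handed in
```

I put all four things into their holders and handed the job in at about 62 s of the 120 s allowed. No verdict was reported. The dowel went first, then the can and the lamp, and the jar last.

- **Seating heights:** each thing touched its holder within 1 mm of the expected height. The worst was the dowel, 0.7 mm high. The tool force read about 6 N at the jar's touchdown.
- **Final pictures:** in both cameras the can, lamp and jar match their predicted seated outlines to about 2–3 mm. The dowel's centre measured 3 mm from the cradle's, with an angle difference of about 0.05 rad.
- **Bystanders and look-alikes:** the tape roll and coupling look unmoved by eye, though I did not measure them. The red can and pink lamp were not touched.
- **Checks that disagreed:**
  - My first overlay of tall points was several pixels off between the two cameras.
  - The jar lid's flat top came out at about 74 mm, not the 83 mm given for the whole jar.
  - My first lamp corner matching was wrong.
  - I settled all three by triangulating before moving the arm.

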